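# Uncap the tape reel and hold its tensioner back

### The arm

A 6-joint arm with a two-finger parallel gripper is mounted at the origin on the work surface. World frame = base frame: x ahead of the robot, y to its left, z up, the work surface at z = 0. Lengths are in m, angles in rad, forces in N, time in s.
With the tool pointing down it reaches from about 0.275 to 0.75 m from the base axis. Payload 10.2 kg.
Tool frame: the origin (TCP) lies midway between the tips of the shut fingers; the grasp point (between the pads) lies 19 mm behind it; z points along the fingers, x is the direction in which the jaws open and shut, and the axes are right-handed (so a half turn about z gives the same grasp; the last joint's range is limited). The gripper opens to 88 mm and grips with 3 to 60 N. Pads are 18 mm wide; open, the fingers measure 123 mm over their backs; the gripper's body (75 mm by 187 mm) begins 45 mm behind the grasp point.
Start: joints at [-1.333, 0.313, 1.498, -0, 1.331, -0.223], TCP at [0.233, -0.47, 0.239] pointing down, gripper open.
Joint ranges: [-2.94, 2.94], [-0.97, 2.17], [0.19, 2.56], [-1.23, 4.37], [0.02, 3.11], [-2.88, 2.88]. Speed limits (rad/s): [2.39, 2.39, 3.01, 3.14, 3.14, 3.14].

### API

Orientations are given as a unit quaternion [w, x, y, z].
In Python, from cell import r, grab_frame, camera_model, ticket gives the robot as it stands.
- The arm moves only by the tool step_arm, never from a script. Its argument "motion" is a list of rows, each a list of 7 numbers: the turn, a rotation vector about the tool's x, y, z in rad, then the shift along the tool's x, y, z in cm, then the closure, from 0 (fully open) to 1 (shut). A call has 1 to 20 rows; each row is the pose to reach, as a shift and turn from the pose commanded when the call began, along the tool's axes at that moment; what a row does not reach only later rows make up. A row lasts 1/8 s, in which the tool goes at most 62.5 mm and 10.7 degrees, less where a joint would pass 70% of its speed; a pose out of reach is approached as far as the arm can. A call with a gripper value outside its range is refused whole. The fingers move at their own pace and stop on an object; "newtons" is the grip in N (left out, the last holds). Time passes only in rows, so rows that repeat a pose let the fingers close. It gives the time, the measured TCP pose, the force and the opening at its end, in the units of the state.
- r.get_state(): the state, without advancing time (a new reading comes with each control period).
- grab_frame(name): name is "scene" or "top"; returns the picture (384x512x3 uint8, blue, green, red); there is no depth.
- camera_model(name): a dict with "vfov" (degrees; the focal length in pixels is half the picture's height over the tangent of half this angle, whatever the lens; pixels are square), "cx", "cy" (the principal point, pixels), "k1" (the pictures are not rectified: a ray, as slopes to the right and down, at radius r is drawn at 1 + k1 r^2 times it, then the intrinsics apply), "position" and "rotation" of the camera in the world. Camera axes: x right, y up, looking along -z (the intrinsics and any distortion apply to the point x, -y, -z); pixel columns grow to the right and rows downward; lengths in m; the calibration is good to about 2 mm. A picture is of the moment at which its call begins. camera_model takes no time and is no camera call.
- ticket.finish_job(): hands the job in, once; it reports no verdict.
The state is a dict: "time": time; "joints": joint angles; "joint_vel": joint speeds; "joint_torque": joint torques, N m; "position": TCP position; "eef_rot": TCP orientation; "contact_force": force on the tool from outside, world axes, zero at the start; "ft_torque": the same for the moment, N m; "width": opening from 0.0 (shut) to 1.0 (fully open).
Only numpy, scipy, OpenCV 4.12 (cv2) and the standard library are available. Lean on these libraries where they do the work, as an engineer would, in place of code of your own. Each camera call takes 0.05 s, during which the arm holds its last target.

### The job

Get the tape reel ready for a roll change: lift the loose black cap off its spindle and set it down flat in the round dish, without dropping it. Then push the upright paddle of the sprung tensioner arm back, away from the tape roll, until the arm is well past the click of its pawl, and finish while still holding it pushed back there, since it springs back if let go. Leave the tape roll on its hub and the other things on the bench where they are.

Things in the scene. Friction and masses are not known exactly. Their poses are not given: they have to be found in the camera images.
- reel_unit: Fixed tape reel: aluminium base plate 12 mm thick, in its frame x -90 to +145 mm, y -218 to +88 mm. Origin on the axis of the vertical spindle at bench level. The steel spindle pin, 16 mm in diameter, ends 96 mm above the bench (18 mm over the tape roll's top). The tensioner arm lies on its -y side, pivot at (85, -90) mm.
- cap: Loose black cap, 80 to 170 g, on top of the tape roll, the spindle pin standing loosely in its bore (22 mm wide, 32 mm deep). Round flange 86 mm in diameter, 6 mm thick, with a round grip knob 36 mm in diameter, 6 to 44 mm above the underside. Origin: centre of the underside, z up, 78 mm above the bench at the start. Lifts straight off; clear of the pin once raised 20 mm.
- cap_dish: Round shallow white dish for the cap, fixed to the bench: 116 mm outside diameter, 12 mm high, inside 100 mm with its floor 4 mm above the bench, where the cap's underside comes to rest. Origin: centre of its underside. It stands on either of two places left of the reel, the square tray on the other.
- tape_roll: Roll of brown packing tape, lying flat on the reel hub, loose: 130 mm outside diameter, 48 mm high, from 30 to 78 mm above the bench. Origin at the centre of its underside.
- paddle (a point): Black upright paddle on the free end of the steel tensioner arm: 40 mm along the arm, 12 mm thick, 58 mm high, from 28 to 86 mm above the bench. Origin: centre of its underside; x points along the arm to the pivot, -y is the way to push it (away from the roll), its broad faces look to +y and -y. Some 70 mm are free between it and the roll. The arm bar below it, 18 mm wide, is 20 to 28 mm up.
- pivot (a point): Point on the vertical hinge axis of the tensioner arm, 28 mm above the bench. The paddle's centre is 175 mm from this axis.
- tension_arm (a joint): Arm angle, rad: 0 at rest beside the roll, grows as the paddle is pushed away from the roll (anticlockwise from above about pivot), stop at 0.52. Spring: 3.5 N at the paddle at rest, 12 N at the stop. From 0.17 to 0.33 a tooth rides over the pawl: some newtons more up to 0.25, then it snaps through (click). The pawl does not latch: let go, the arm returns to 0. Hold it at about 0.43.
- pawl (a joint): Small sprung pawl slider behind the arm's pivot, in m: 0 at rest, pushed out by about 0.002 to 0.003 while the tooth rides over it, back to 0 once the tooth has clicked past. It moves by itself.
- square_tray: Bystander: loose empty square white tray 100 x 100 x 28 mm. Origin at the centre of its underside.
- spare_roll: Bystander: loose spare roll of tape lying flat on the bench, 130 mm diameter, 48 mm high. Origin at the centre of its underside.
- carton: Bystander: closed cardboard carton 160 x 90 x 50 mm. Origin at the centre of its underside.

How it is judged:
By the outcome, as a careful person would: the job done as asked, in the order asked, and still so for the second after the job is handed in, while the arm keeps its last pose, push and grip.
It also fails if it takes over 51 s, if anything falls off the work surface, if the arm or the gripper's body presses on something with over 40 N, if the wrist force passes 120 N, or if a joint passes its speed limit or range.

## Working session

There is one attempt and no reset: what is moved stays moved. The work goes in short steps, Python scripts to look and compute and a tool call to move; the robot and the scene stay as the last step left them, time stands still between calls to the robot, and variables do not carry over. Pictures are saved under pics/ and viewed, and the job is handed in when it is done.

Besides the shell and the picture viewer there is one more tool, called after "Emit:" as name(argument=value, ...) on one line, values as JSON. step_arm: Moves the arm, as the interface text tells. Its arguments: {"type":"object","properties":{"motion":{"type":"array"},"newtons":{"type":"number"}},"required":["motion"]}

```bash
mkdir -p pics; ls
python3 - <<'E'
from cell import r, grab_frame, camera_model, ticket
import cv2
for n in("scene","top"):
    f=grab_frame(n); cv2.imwrite(f"pics/{n}0.png",f); print(n,camera_model(n))
s=r.get_state(); print({k:s[k] for k in("time","position","eef_rot","width","contact_force")})
E
```

```text
pics
scene {'vfov': 42.50491865128293, 'cx': 263.34777120202256, 'cy': 191.38542617428106, 'k1': -0.2135886332015082, 'position': array([1.42936703, 0.27484955, 0.9012487 ]), 'rotation': array([0.50083691, 0.22436077, 0.34427489, 0.76177388])}
top {'vfov': 57.8365078024473, 'cx': 247.82113324251242, 'cy': 196.25268677901133, 'k1': -0.042197665531113954, 'position': array([ 0.49584844, -0.12682647,  1.15945031]), 'rotation': array([-0.70389269, -0.03184551,  0.02131574,  0.70927187])}
{'time': 0.1, 'position': array([ 0.23339359, -0.4700479 ,  0.23824825]), 'eef_rot': array([-3.80058227e-04,  8.49897899e-01, -5.26947128e-01, -3.75843723e-04]), 'width': 1.001739347459827, 'contact_force': array([-0.09906224,  0.24937778, -1.07769739])}
```

View pics/top0.png

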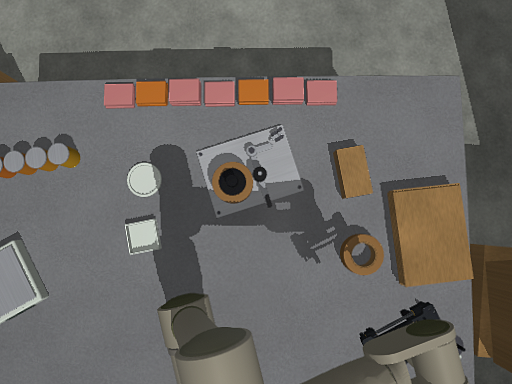

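View pics/scene0.png

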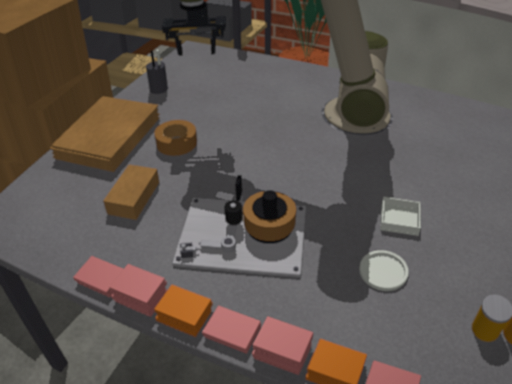

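The top view shows image up = +x and left = +y. The dish is at about (143,179), the tray at (142,236), the cap and roll at about (233,181), and a dark paddle candidate at (268,200). I'll zoom in on the reel.

```bash
cat > h.py <<'E'
import numpy as np, cv2
from scipy.spatial.transform import Rotation as R
from cell import r, grab_frame, camera_model, ticket
def cam(n):
    c=camera_model(n); f=192/np.tan(np.radians(c['vfov'])/2)
    q=c['rotation']; return c,f,R.from_quat([q[1],q[2],q[3],q[0]])
def ray(n,u,v):
    c,f,Rc=cam(n); d=np.array([(u-c['cx'])/f,(v-c['cy'])/f]); s=d.copy()
    for _ in range(50): s=d/(1+c['k1']*(s@s))
    return c['position'],Rc.apply([s[0],-s[1],-1])
def on(n,u,v,z):
    p,d=ray(n,u,v); return p+d*(z-p[2])/d[2]
def px(n,P):
    c,f,Rc=cam(n); q=Rc.inv().apply(np.asarray(P,float)-c['position'])
    s=np.array([q[0],-q[1]])/-q[2]; s=s*(1+c['k1']*(s@s)); return np.array([c['cx'],c['cy']])+f*s
def tri(a,b):
    (p1,d1),(p2,d2)=ray('top',*a),ray('scene',*b)
    d1=d1/np.linalg.norm(d1);d2=d2/np.linalg.norm(d2)
    t=np.linalg.lstsq(np.c_[d1,-d2],p2-p1,rcond=None)[0]
    x,y=p1+t[0]*d1,p2+t[1]*d2; return (x+y)/2,np.linalg.norm(x-y)
E
python3 - <<'E'
import cv2
a=cv2.imread('pics/top0.png')[115:225,185:315]; cv2.imwrite('pics/top0z.png',cv2.resize(a,None,fx=5,fy=5,interpolation=cv2.INTER_CUBIC))
a=cv2.imread('pics/scene0.png')[165:285,165:315]; cv2.imwrite('pics/scene0z.png',cv2.resize(a,None,fx=5,fy=5,interpolation=cv2.INTER_CUBIC))
E
```

```text
(no output)
```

View pics/top0z.png

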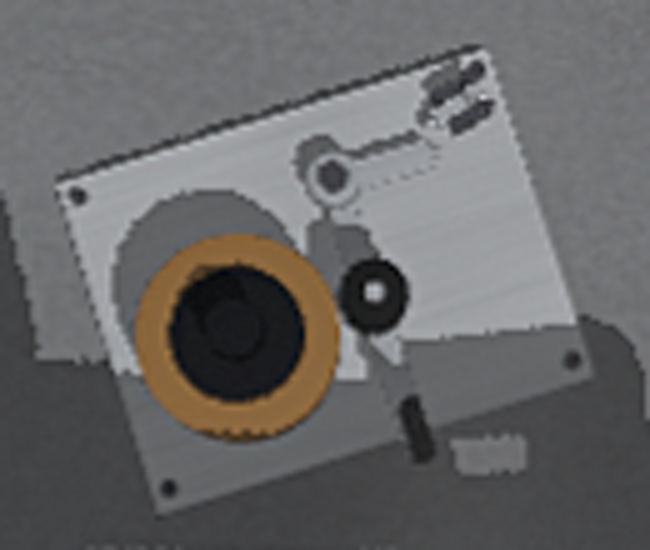

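View pics/scene0z.png

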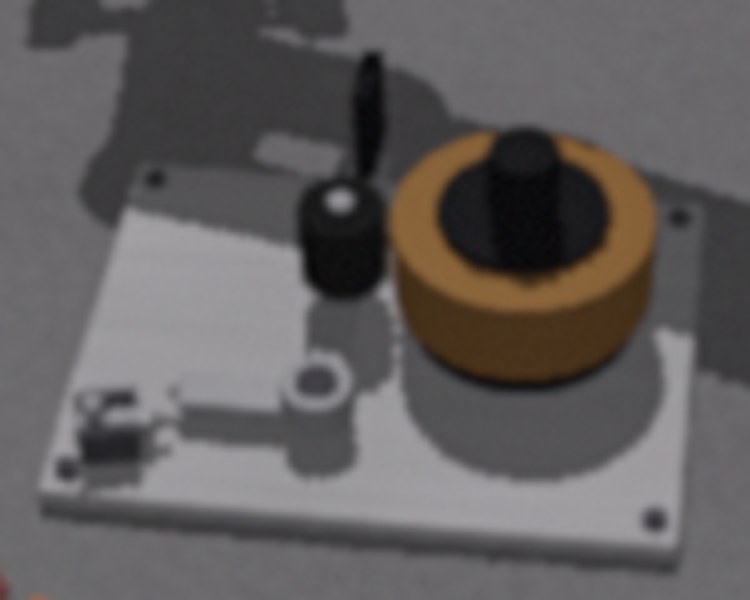

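The plate is yawed by about +17°. The pivot is at about (251,150) px, the arm carries a mid-arm roller, and the paddle is at about (268,200) px. The cap knob is at about (232,180) px. Next I'll measure all of these numerically.

Run:
```python
from h import *
a=cv2.imread('pics/top0.png'); hsv=cv2.cvtColor(a,cv2.COLOR_BGR2HSV)
def big(m,x0,y0,x1,y1):
    k=np.zeros_like(m);k[y0:y1,x0:x1]=m[y0:y1,x0:x1]
    cs=cv2.findContours(k,cv2.RETR_EXTERNAL,cv2.CHAIN_APPROX_NONE)[0];return max(cs,key=cv2.contourArea)
def fit(c,z):
    P=np.array([on('top',*p[0],z)[:2] for p in c]);A=np.c_[2*P,np.ones(len(P))]
    s=np.linalg.lstsq(A,(P**2).sum(1),rcond=None)[0];rad=np.sqrt(s[2]+s[:2]@s[:2]);return s[:2],2*rad
br=cv2.inRange(hsv,(8,90,40),(25,255,255))
c=big(br,200,150,256,215);print('roll',fit(c,.078))
bl=cv2.inRange(a,(0,0,0),(48,48,48))
c=big(bl,215,160,250,200);print('flange',fit(c,.084),cv2.minAreaRect(c))
wh=cv2.inRange(hsv,(0,0,150),(179,60,255))
c=big(wh,120,155,165,205);print('dish',fit(c,.012))
c=big(wh,115,208,165,262);print('tray',on('top',*cv2.minAreaRect(c)[0],.028))
pal=cv2.inRange(a,(0,0,0),(45,45,45))
c=big(pal,262,190,276,212);rc=cv2.minAreaRect(c);print('paddle',rc,[on('top',*p,.086).round(4) for p in cv2.boxPoints(rc)],on('top',*rc[0],.086))
print('pivot',on('top',251,150,.04))
cor=[on('top',185+x/5,115+y/5,.012) for x,y in((55,180),(485,45),(592,375),(160,512))]
for p in cor:print(p.round(4))
loc=np.array([[145,88],[145,-218],[-90,-218],[-90,88]])/1000
P=np.array(cor)[:,:2];H=(loc-loc.mean(0)).T@(P-P.mean(0));yaw=np.arctan2(H[0,1]-H[1,0],H[0,0]+H[1,1])
Rm=np.array([[np.cos(yaw),-np.sin(yaw)],[np.sin(yaw),np.cos(yaw)]]);o=P.mean(0)-Rm@loc.mean(0)
print('yaw',yaw,np.degrees(yaw),'origin',o,'res',(P-(loc@Rm.T+o)).round(4).tolist(),'pivot',o+Rm@[.085,-.09])
# paddle in scene
b=cv2.imread('pics/scene0.png');m=cv2.inRange(b,(0,0,0),(50,50,50))
c=big(m,232,172,246,201);rc=cv2.minAreaRect(c);print(rc,cv2.boundingRect(c))
```

```text
roll (array([ 0.62280403, -0.06232524]), np.float64(0.12641472275880597))
flange (array([ 0.62442917, -0.06207517]), np.float64(0.08019992127486188)) ((231.9000244140625, 181.1999969482422), (26.246902465820312, 25.61444664001465), 71.56504821777344)
dish (array([0.64054778, 0.24460679]), np.float64(0.10595291916492408))
tray [0.45216077 0.23801531 0.028     ]
paddle ((267.8904113769531, 200.54110717773438), (11.70411491394043, 4.096440315246582), 69.44395446777344) [array([ 0.5778, -0.161 ,  0.086 ]), array([ 0.5822, -0.1729,  0.086 ]), array([ 0.5482, -0.1852,  0.086 ]), array([ 0.5438, -0.1733,  0.086 ])] [ 0.56298285 -0.17309219  0.086     ]
pivot [ 0.7316232  -0.12188791  0.04      ]
[0.7362 0.0629 0.012 ]
[ 0.8254 -0.2268  0.012 ]
[ 0.6016 -0.2942  0.012 ]
[ 0.5132 -0.0078  0.012 ]
yaw 0.29932122484200696 17.14984290213337 origin [ 0.62363206 -0.06247689] res [[-0.0001, -0.0015], [-0.0011, 0.0012], [-0.0003, 0.0031], [0.0015, -0.0028]] pivot [ 0.73139115 -0.12341112]
((238.18917846679688, 188.3648681640625), (8.38434886932373, 24.988645553588867), 9.462321281433105) (232, 176, 11, 25)
```

Run:
```python
from h import *
b=cv2.imread('pics/scene0.png');a=cv2.imread('pics/top0.png')
def circ(n,im,c,rad,z,col):
    for t in np.linspace(0,2*np.pi,60):
        p=px(n,[c[0]+rad*np.cos(t),c[1]+rad*np.sin(t),z])*4+1.5
        cv2.circle(im,(int(p[0]),int(p[1])),1,col,-1)
out=[]
for n,im,(x,y) in(('top',a,(110,140)),('scene',b,(210,165))):
    im=cv2.resize(im,None,fx=4,fy=4,interpolation=cv2.INTER_CUBIC)
    S=(.6240,-.0622)
    circ(n,im,S,.018,.122,(0,255,0));circ(n,im,S,.043,.084,(0,0,255));circ(n,im,S,.065,.078,(255,0,255))
    circ(n,im,(.6405,.2446),.058,.012,(0,0,255));circ(n,im,(.6405,.2446),.05,.012,(0,255,0))
    for z in(.028,.086):
        for P in((.5778,-.161),(.5822,-.1729),(.5482,-.1852),(.5438,-.1733)):
            p=px(n,[*P,z])*4+1.5;cv2.circle(im,(int(p[0]),int(p[1])),2,(255,255,0),-1)
    cv2.imwrite(f'pics/chk_{n}.png',im[y*4:y*4+400 if n=='top' else y*4+560,x*4:x*4+800])
```

```text
(no output)
```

View pics/chk_top.png

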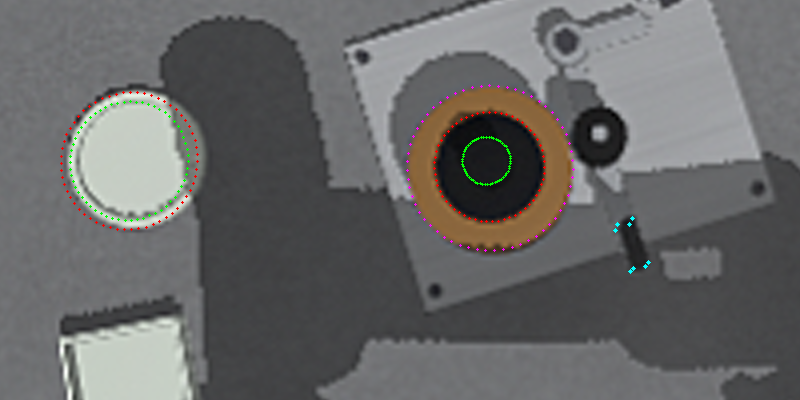

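View pics/chk_scene.png

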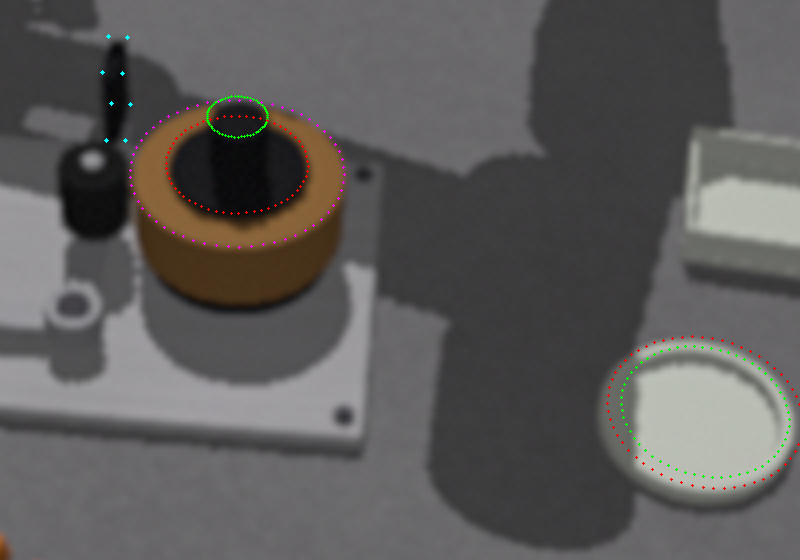

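The shadow cut the right side of the dish mask, so I'll re-measure the dish once the arm has moved. The cap is consistent in both views at (0.624, -0.062). Moving above it now.

Emit:
step_arm(motion=[[0,0,0,-2,-5.3,0,0],[0,0,0,-4,-10.6,0,0],[0,0,0,-6,-16,0,0],[0,0,0,-8,-21.5,0,0],[0,0,0,-10,-27,0,0],[0,0,0,-12,-32.5,1,0],[0,0,0,-14,-38,2,0],[0,0,0,-16,-43.5,3,0],[0,0,0,-18,-49,4,0],[0,0,0,-19.15,-53.1,4,0],[0,0,0,-19.15,-53.1,4,0],[0,0,0,-19.15,-53.1,4,0],[0,0,0,-19.15,-53.1,4,0]], newtons=25)

```text
time: 1.72
position: [0.6234, -0.0636, 0.1989]
eef_rot: [0.0, 0.85, -0.528, 0.0]
contact_force: [-0.5, -0.2, -0.2]
width: 1.002
```

Run:
```python
from h import *
for n in("scene","top"):
    f=grab_frame(n); cv2.imwrite(f"pics/{n}1.png",f)
    f=f[100:300,110:310] if n=='top' else f[90:340,200:450]
    cv2.imwrite(f"pics/{n}1z.png",cv2.resize(f,None,fx=600/f.shape[0],fy=600/f.shape[0],interpolation=cv2.INTER_CUBIC))
s=r.get_state(); print({k:s[k] for k in("time","position","eef_rot","width","contact_force","joints")})
```

```text
{'time': 1.825, 'position': array([ 0.62351942, -0.06343315,  0.19901829]), 'eef_rot': array([-2.15323365e-05,  8.49569446e-01, -5.27476770e-01,  1.14129659e-04]), 'width': 0.998230358487975, 'contact_force': array([0.11899972, 0.18899607, 0.22653752]), 'joints': array([-2.88023495e-01,  5.68327610e-01,  1.22117054e+00, -1.92852023e-05,
        1.35186298e+00,  8.23236315e-01])}
```

View pics/top1z.png

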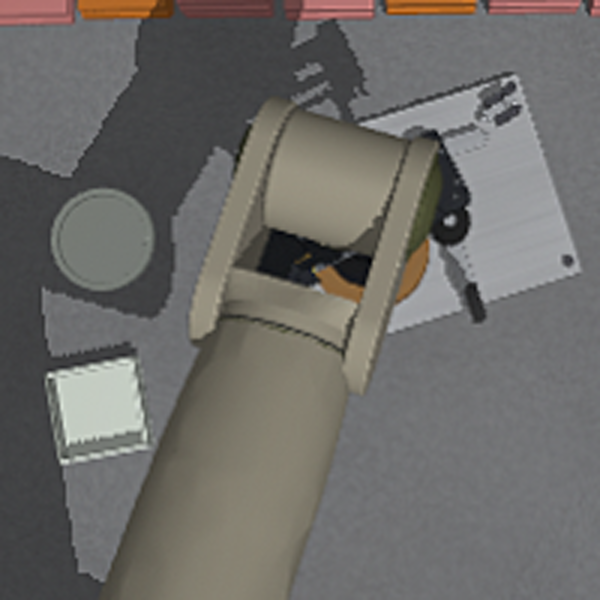

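View pics/scene1z.png

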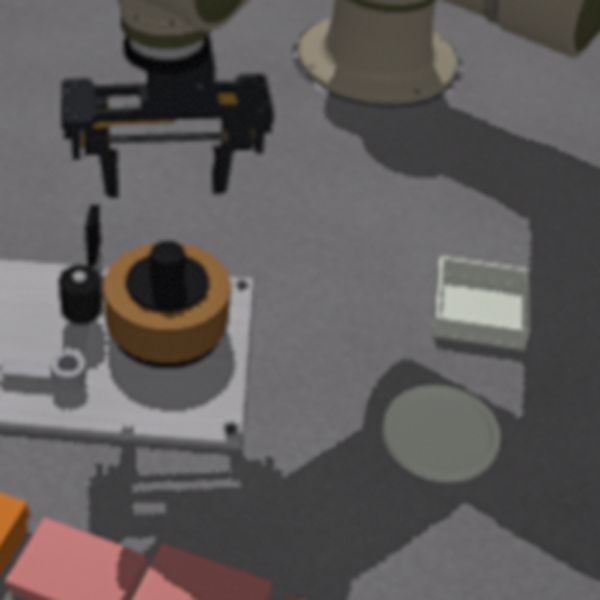

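The gripper stands centred above the cap (scene zoom ~ (165,190) against knob (167,255)). The dish is now evenly shaded and clean to segment, centred at about (102,238) in the top zoom.

Run:
```python
from h import *
def fitd(n,box):
    a=cv2.imread(f'pics/{n}1.png'); x0,y0,x1,y1=box
    g=a.min(2)[y0:y1,x0:x1]; big=cv2.resize(g,None,fx=4,fy=4,interpolation=cv2.INTER_CUBIC)
    hs=cv2.cvtColor(a,cv2.COLOR_BGR2HSV)[y0:y1,x0:x1]
    m=((big>88)).astype(np.uint8)
    c=max(cv2.findContours(m,cv2.RETR_EXTERNAL,cv2.CHAIN_APPROX_NONE)[0],key=cv2.contourArea)
    e=cv2.fitEllipse(c); P=np.array([on(n,*((p[0]+.5)/4-.5+[x0,y0]),.012)[:2] for p in c])
    s=np.linalg.lstsq(np.c_[2*P,np.ones(len(P))],(P**2).sum(1),rcond=None)[0]
    print(n,e,s[:2],2*np.sqrt(s[2]+s[:2]@s[:2]))
fitd('top',(126,160,162,198)); fitd('scene',(357,247,412,293))
```

```text
top ((72.09973907470703, 78.70346069335938), (135.00767517089844, 137.56903076171875), 49.79743576049805) [0.64244339 0.238939  ] 0.11531355067320263
scene ((116.58169555664062, 86.7309799194336), (167.2487335205078, 216.58575439453125), 70.65525817871094) [0.63825489 0.24784214] 0.1285532898775056
```

Emit:
step_arm(motion=[[0,0,0,-0.1,-0.1,3,0],[0,0,0,-0.1,-0.1,6,0],[0,0,0,-0.1,-0.1,8.5,0],[0,0,0,-0.1,-0.1,10,0],[0,0,0,-0.1,-0.1,10.8,0],[0,0,0,-0.1,-0.1,10.8,0],[0,0,0,-0.1,-0.1,10.8,0]])

```text
time: 2.7
position: [0.6248, -0.0614, 0.0916]
eef_rot: [-0.0, 0.85, -0.527, 0.001]
contact_force: [0.4, 0.5, 0.1]
width: 0.996
```

The top fit gives a dish diameter of 115.3 mm against the given 116, so I trust (0.6424, 0.2389). The scene mask came out at 128 mm, contaminated by the side wall, so I'm discarding it. Closing on the knob.

Emit:
step_arm(motion=[[0,0,0,0,0,0,0.4],[0,0,0,0,0,0,0.6],[0,0,0,0,0,0,0.8],[0,0,0,0,0,0,0.8],[0,0,0,0,0,0,0.8],[0,0,0,0,0,0,0.8],[0,0,0,0,0,0,0.8]], newtons=25)

```text
time: 3.58
position: [0.6244, -0.0613, 0.0907]
eef_rot: [0.0, 0.85, -0.527, 0.0]
contact_force: [-1.0, -0.8, -0.4]
width: 0.408
```

The opening is 35.9 mm, matching the 36 mm knob. Lifting straight up.

Emit:
step_arm(motion=[[0,0,0,0,0,-0.7,0.8],[0,0,0,0,0,-1.7,0.8],[0,0,0,0,0,-3,0.8],[0,0,0,0,0,-5,0.8],[0,0,0,0,0,-7,0.8],[0,0,0,0,0,-8.5,0.8],[0,0,0,0,0,-9,0.8],[0,0,0,0,0,-9,0.8]])

```text
time: 4.58
position: [0.6243, -0.0613, 0.1807]
eef_rot: [0.0, 0.85, -0.527, -0.0]
contact_force: [-0.0, -0.2, -1.5]
width: 0.408
```

Run:
```python
from h import *
f=grab_frame("scene"); cv2.imwrite("pics/scene2.png",f)
s=r.get_state(); print({k:s[k] for k in("time","position","eef_rot","width","contact_force")})
q=s['eef_rot'];Rt=R.from_quat([q[1],q[2],q[3],q[0]]);print(Rt.inv().apply(np.array([.6424,.2389,.13])-s['position'])*100)
```

```text
{'time': 4.625, 'position': array([ 0.62414987, -0.06121199,  0.18018659]), 'eef_rot': array([ 1.11471623e-04,  8.49898660e-01, -5.26945986e-01, -4.27335503e-04]), 'width': 0.4073412205332414, 'contact_force': array([-1.04650659, -0.27421232, -1.29102597])}
[-26.06651709 -14.98253227   5.02494627]
```

View pics/scene2.png

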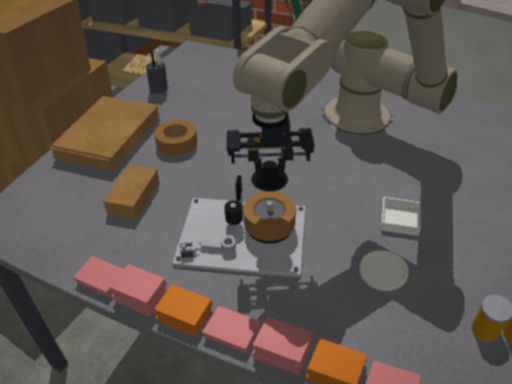

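The cap is held at (270,178) and clear of the pin, and the roll is still on its hub at (270,215). Carrying it over to the dish.

Emit:
step_arm(motion=[[0,0,0,-2,-1.1,0,0.8],[0,0,0,-5,-2.9,0,0.8],[0,0,0,-9,-5.2,0,0.8],[0,0,0,-13,-7.5,0,0.8],[0,0,0,-17,-9.8,1,0.8],[0,0,0,-21,-12.1,3,0.8],[0,0,0,-24,-13.8,4.5,0.8],[0,0,0,-25.5,-14.7,6,0.8],[0,0,0,-26.1,-15,7,0.8],[0,0,0,-26.1,-15,8,0.8],[0,0,0,-26.1,-15,8,0.8],[0,0,0,-26.1,-15,8,0.8]])

```text
time: 6.12
position: [0.6431, 0.2384, 0.1014]
eef_rot: [-0.0, 0.85, -0.527, 0.0]
contact_force: [0.5, -0.1, -1.4]
width: 0.41
```

Run:
```python
from h import *
f=grab_frame("scene"); cv2.imwrite("pics/scene3.png",cv2.resize(f[150:320,290:500],None,fx=3.5,fy=3.5))
f=grab_frame("top"); cv2.imwrite("pics/top3.png",cv2.resize(f[130:250,80:230],None,fx=4,fy=4))
s=r.get_state(); print({k:s[k] for k in("time","position","eef_rot","width","contact_force")})
q=s['eef_rot'];Rt=R.from_quat([q[1],q[2],q[3],q[0]]);print(Rt.inv().apply(np.array([.6424,.2389,.0175])-s['position'])*100)
```

```text
{'time': 6.225, 'position': array([0.64299664, 0.23876305, 0.10141612]), 'eef_rot': array([-3.41646296e-04,  8.49737202e-01, -5.27206242e-01,  3.86705706e-04]), 'width': 0.4126122937335615, 'contact_force': array([ 0.3735955 ,  0.01208838, -0.86029114])}
[-0.04125965  0.05566977  8.3915491 ]
```

View pics/scene3.png

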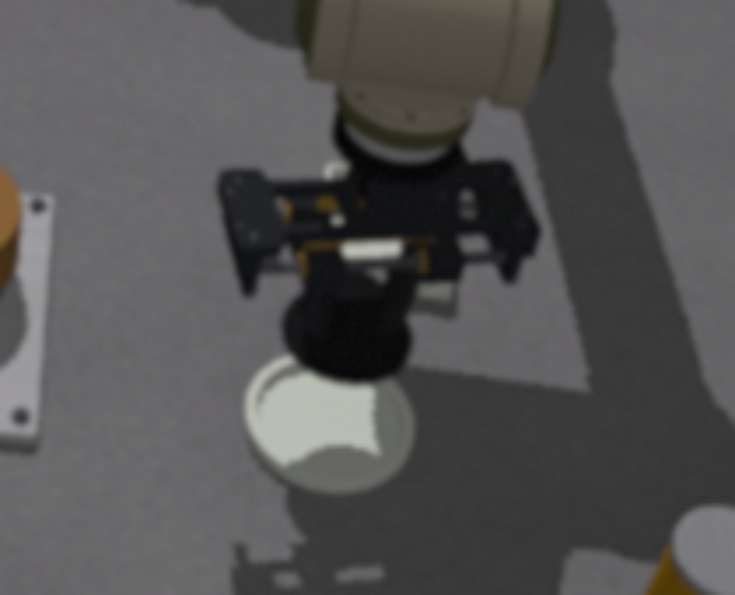

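View pics/top3.png

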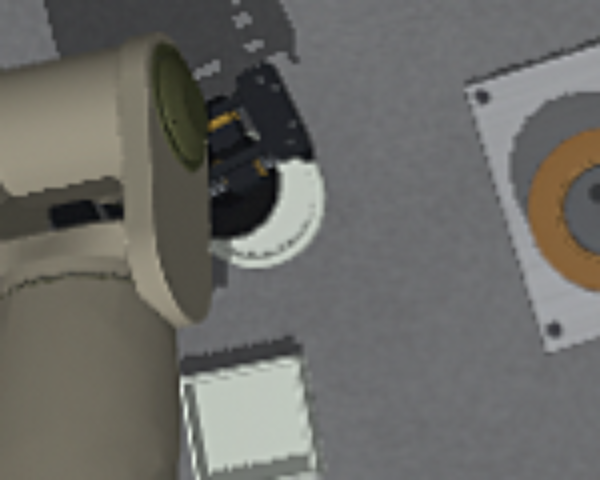

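Run:
```python
from h import *
print('cap',px('scene',[.643,.2388,.0874+.003]),'meas 389.4,245.7')
print('dish',px('scene',[.6424,.2389,.012]),'meas ~384.3,270')
print(px('scene',[.6424,.2349,.012])-px('scene',[.6424,.2389,.012]),px('scene',[.6464,.2389,.012])-px('scene',[.6424,.2389,.012]))
print(px('scene',[.624,-.0623,.122]))
```

```text
cap [389.19155412 244.72450563] meas 389.4,245.7
dish [383.4898239  267.03049453] meas ~384.3,270
[-1.63186779 -0.48978205] [-0.39792218  1.21327577]
[268.94439612 193.76866627]
```

Cap and dish agree with both views within tolerance (±7 mm). The cap rests in the dish at TCP z≈0.0167, so I descend gently.

Emit:
step_arm(motion=[[0,0,0,0,0.05,2,0.8],[0,0,0,0,0.05,4.5,0.8],[0,0,0,0,0.05,6.5,0.8],[0,0,0,0,0.05,7.5,0.8],[0,0,0,0,0.05,8,0.8],[0,0,0,0,0.05,8.2,0.8],[0,0,0,0,0.05,8.35,0.8],[0,0,0,0,0.05,8.45,0.8],[0,0,0,0,0.05,8.45,0.8]])

```text
time: 7.35
position: [0.6424, 0.239, 0.0167]
eef_rot: [-0.0, 0.85, -0.527, 0.0]
contact_force: [-0.3, -0.8, 1.2]
width: 0.409
```

The force along z has gone from -1.3 to +1.2 N, so the cap has touched down. Releasing and looking before I retreat.

Emit:
step_arm(motion=[[0,0,0,0,0,0,0.5],[0,0,0,0,0,0,0.4],[0,0,0,0,0,0,0.3],[0,0,0,0,0,0,0.3],[0,0,0,0,0,0,0.3],[0,0,0,0,0,-1,0.3],[0,0,0,0,0,-3,0.3],[0,0,0,0,0,-6,0.3],[0,0,0,0,0,-10,0.3],[0,0,0,0,0,-14,0.3],[0,0,0,0,0,-16,0.3]])

```text
time: 8.72
position: [0.6428, 0.2392, 0.1808]
eef_rot: [-0.002, 0.85, -0.527, 0.002]
contact_force: [-0.4, -0.1, -0.1]
width: 0.703
```

Run:
```python
from h import *
f=grab_frame("scene"); cv2.imwrite("pics/scene4.png",f);cv2.imwrite("pics/scene4z.png",cv2.resize(f[120:320,250:450],None,fx=3,fy=3))
s=r.get_state(); print({k:s[k] for k in("time","position","eef_rot","width","contact_force","joints")})
```

```text
{'time': 8.775, 'position': array([0.64338562, 0.23927476, 0.18271536]), 'eef_rot': array([-0.00269282,  0.84990751, -0.52691695,  0.00291475]), 'width': 0.7002083571572356, 'contact_force': array([0.66875117, 0.18820807, 1.40346138]), 'joints': array([1.85788335e-01, 7.16631471e-01, 1.01371984e+00, 4.08918825e-05,
       1.40330491e+00, 1.29572944e+00])}
```

View pics/scene4z.png

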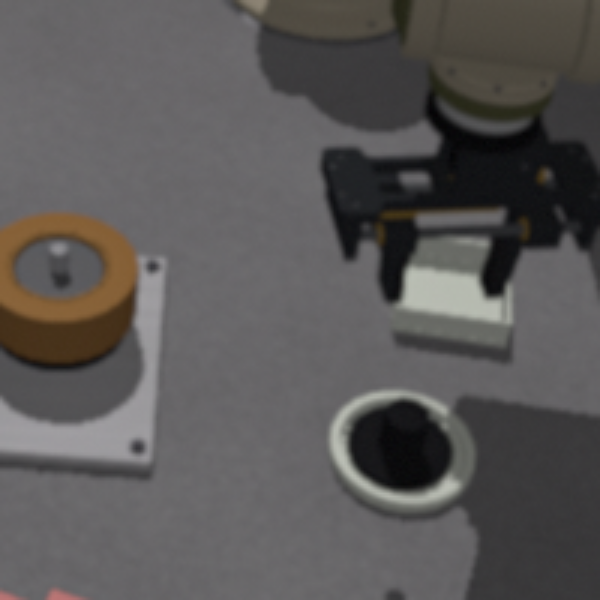

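The cap sits flat in the dish at zoom (402,445), with rim visible all around. The roll and spindle are bare and undisturbed, and the tray hasn't moved. Next I shut the fingers and go above the gap between paddle and roll.

Emit:
step_arm(motion=[[0,0,0,2,1.7,0,0.6],[0,0,0.02,6,5,0,1],[0,0,0.04,10,8.4,0,1],[0,0,0.06,14,11.8,0,1],[0,0,0.08,18,15.2,0,1],[0,0,0.1,22,18.5,0,1],[0,0,0.13,26,21.9,0,1],[0,0,0.16,28.5,24,0,1],[0,0,0.16,29.5,24.8,0,1],[0,0,0.16,29.5,24.8,0,1],[0,0,0.16,29.5,24.8,0,1]])

```text
time: 10.15
position: [0.5515, -0.1343, 0.1763]
eef_rot: [-0.0, 0.806, -0.593, -0.0]
contact_force: [-1.0, 0.2, 0.4]
width: 0.004
```

Run:
```python
from h import *
f=grab_frame("scene"); cv2.imwrite("pics/scene5.png",f);cv2.imwrite("pics/scene5z.png",cv2.resize(f[90:290,150:350],None,fx=3,fy=3))
s=r.get_state(); print({k:s[k] for k in("time","position","eef_rot","width","contact_force","joints")})
q=s['eef_rot'];Rt=R.from_quat([q[1],q[2],q[3],q[0]]);print(Rt.as_matrix().round(4));print(Rt.inv().apply(np.array([.5518,-.1349,.05])-s['position'])*100)
```

```text
{'time': 10.2, 'position': array([ 0.55155142, -0.13428867,  0.17628754]), 'eef_rot': array([-9.44396913e-05,  8.05612205e-01, -5.92443217e-01, -2.55079928e-06]), 'width': 0.0028387709236810665, 'contact_force': array([-0.43739182, -1.45323846,  0.03998307]), 'joints': array([-4.45246484e-01,  4.59028929e-01,  1.45529878e+00,  1.98053288e-04,
        1.22723451e+00,  8.22863246e-01])}
[[ 2.980e-01 -9.546e-01  1.000e-04]
 [-9.546e-01 -2.980e-01  2.000e-04]
 [-1.000e-04 -1.000e-04 -1.000e+00]]
[ 6.72287715e-02 -3.62635160e-03  1.26287472e+01]
```

View pics/scene5z.png

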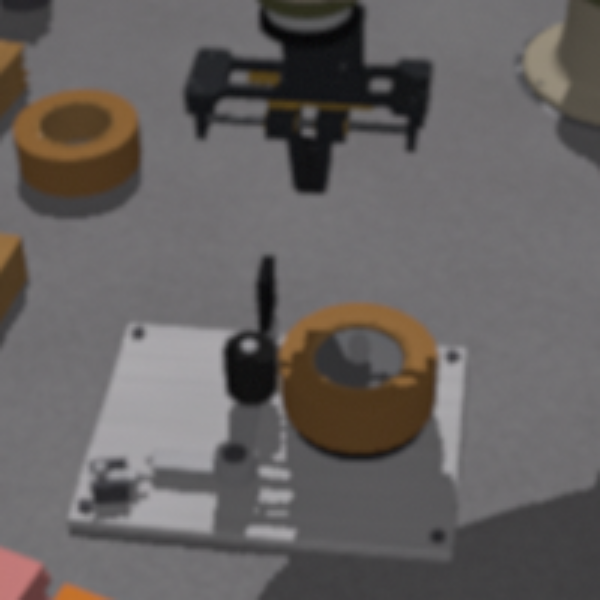

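The shut fingers are at zoom (312,185), on the roll side of the paddle at (267,290). Descending beside the paddle to TCP z = 0.05, so the body stays at ≥0.114.

Emit:
step_arm(motion=[[0,0,0,0,0,2.5,1],[0,0,0,0,0,6,1],[0,0,0,0,0,9.5,1],[0,0,0,0,0,11.8,1],[0,0,0,0,0,12.6,1],[0,0,0,0,0,12.6,1],[0,0,0,0,0,12.6,1]])

```text
time: 11.08
position: [0.5518, -0.1356, 0.0513]
eef_rot: [-0.0, 0.805, -0.593, 0.001]
contact_force: [-0.5, -0.5, 0.6]
width: 0.003
```

Run:
```python
from h import *
f=grab_frame("scene"); cv2.imwrite("pics/scene6.png",f);cv2.imwrite("pics/scene6z.png",cv2.resize(f[110:270,170:330],None,fx=3.7,fy=3.7))
s=r.get_state(); print({k:s[k] for k in("time","position","eef_rot","contact_force")})
p0=s['position'];q=s['eef_rot'];Rt=R.from_quat([q[1],q[2],q[3],q[0]])
yaw=.2993;piv=np.array([.7314,-.1234])
for th in np.arange(0,.46,.05).tolist()+[.43]:
    a=yaw+th;M=np.array([[np.cos(a),-np.sin(a)],[np.sin(a),np.cos(a)]])
    t=piv+M@[-.175,.0235]; d=Rt.inv().apply(np.array([*t,.05])-p0)*100
    print(round(th,2),d.round(2),'turn z',round(-th,2))
```

```text
{'time': 11.125, 'position': array([ 0.5517806 , -0.13562615,  0.05124721]), 'eef_rot': array([-1.66233557e-04,  8.05149244e-01, -5.93071563e-01,  8.88149481e-04]), 'contact_force': array([-0.65678248, -0.4416839 , -0.44008592])}
0.0 [ 1.78 -0.02  0.13] turn z -0.0
0.05 [2.66 0.08 0.13] turn z -0.05
0.1 [3.54 0.13 0.13] turn z -0.1
0.15 [4.42 0.14 0.13] turn z -0.15
0.2 [5.3  0.1  0.13] turn z -0.2
0.25 [6.18 0.02 0.13] turn z -0.25
0.3 [ 7.05 -0.1   0.13] turn z -0.3
0.35 [ 7.92 -0.26  0.13] turn z -0.35
0.4 [ 8.78 -0.47  0.14] turn z -0.4
0.45 [ 9.62 -0.73  0.14] turn z -0.45
0.43 [ 9.29 -0.62  0.14] turn z -0.43
```

View pics/scene6z.png

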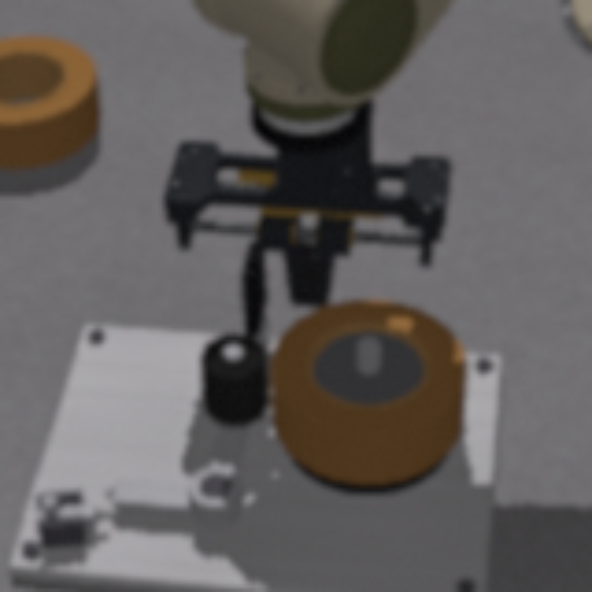

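The fingers stand in the gap beside the paddle (fingertips at zoom (308,300), paddle at (255,290)) and nothing is touching. First I push as far as contact.

Emit:
step_arm(motion=[[0,0,0,0.8,0,0,1],[0,0,0,1.4,0,0,1],[0,0,0,1.8,0,0,1],[0,0,-0.05,2.6,0.1,0,1],[0,0,-0.1,3.5,0.1,0,1],[0,0,-0.1,3.5,0.1,0,1]])

```text
time: 11.88
position: [0.5603, -0.1693, 0.0502]
eef_rot: [-0.0, 0.833, -0.553, -0.001]
contact_force: [-4.3, 4.3, 5.0]
width: 0.004
```

Run:
```python
from h import *
f=grab_frame("scene"); cv2.imwrite("pics/scene7.png",f);z=cv2.resize(f[110:270,170:330],None,fx=3.7,fy=3.7)
cv2.imwrite("pics/scene7z.png",z)
f=grab_frame("top"); cv2.imwrite("pics/top7.png",f);cv2.imwrite("pics/top7z.png",cv2.resize(f[110:260,180:330],None,fx=4,fy=4))
s=r.get_state(); print({k:s[k] for k in("time","position","eef_rot","contact_force")})
p0=s['position'];q=s['eef_rot'];Rt=R.from_quat([q[1],q[2],q[3],q[0]])
yaw=.2993;piv=np.array([.7314,-.1234])
for th in np.arange(.1,.46,.05).tolist()+[.43]:
    a=yaw+th;M=np.array([[np.cos(a),-np.sin(a)],[np.sin(a),np.cos(a)]])
    t=piv+M@[-.175,.0235]; d=Rt.inv().apply(np.array([*t,.05])-p0)*100
    print(round(th,2),d.round(2),'turn z',round(-th+.1,2))
```

```text
{'time': 11.975, 'position': array([ 0.5601222 , -0.16876582,  0.05019253]), 'eef_rot': array([-1.51169676e-05,  8.33394423e-01, -5.52677918e-01, -9.25018450e-04]), 'contact_force': array([-4.30346566,  2.77882109,  4.82875966])}
0.1 [ 0.13 -0.04  0.02] turn z 0.0
0.15 [1.01 0.05 0.02] turn z -0.05
0.2 [1.89 0.1  0.02] turn z -0.1
0.25 [2.77 0.11 0.02] turn z -0.15
0.3 [3.65 0.08 0.01] turn z -0.2
0.35 [ 4.53 -0.01  0.01] turn z -0.25
0.4 [ 5.41 -0.13  0.01] turn z -0.3
0.45 [ 6.27 -0.3   0.01] turn z -0.35
0.43 [ 5.93 -0.22  0.01] turn z -0.33
```

View pics/scene7z.png

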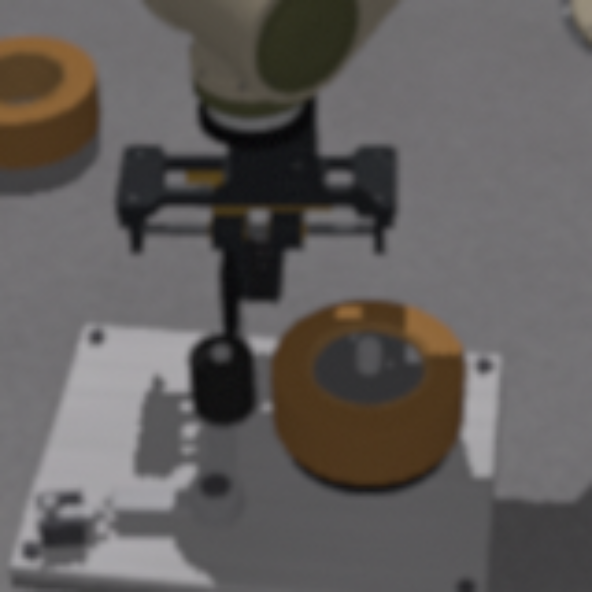

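View pics/top7z.png

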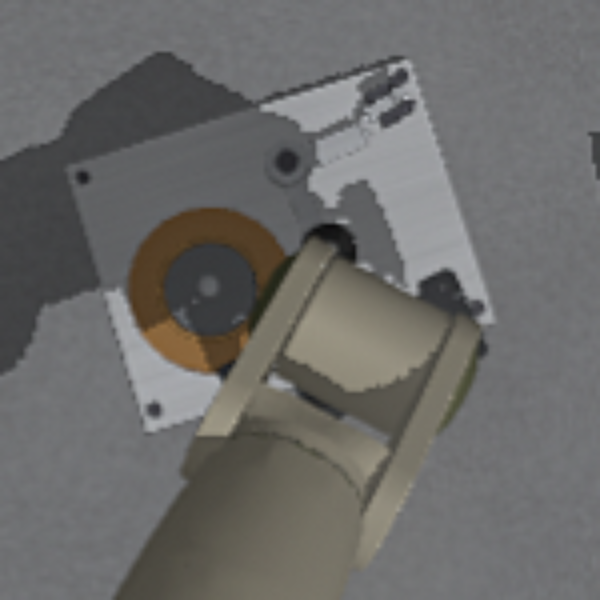

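The arm has started to move (roller shifted in view) with about 5 N of lateral force as expected. However, there is also about 5 N upward, which is either friction or something above touching the paddle top. I'll raise 3 mm to tell which.

Emit:
step_arm(motion=[[0,0,0,0,0,-0.2,1],[0,0,0,0,0,-0.3,1],[0,0,0,0,0,-0.3,1]])

```text
time: 12.35
position: [0.5602, -0.1687, 0.0528]
eef_rot: [-0.0, 0.834, -0.552, -0.001]
contact_force: [-2.4, 4.3, -3.3]
width: 0.006
```

Run:
```python
from h import *
s=r.get_state(); print({k:s[k] for k in("time","position","eef_rot","contact_force","ft_torque")})
```

```text
{'time': 12.35, 'position': array([ 0.56018908, -0.16874989,  0.05275298]), 'eef_rot': array([-9.27704206e-06,  8.33642584e-01, -5.52303614e-01, -8.71290692e-04]), 'contact_force': array([-2.36300133,  4.25243437, -3.27166602]), 'ft_torque': array([ 0.58869025,  0.40884104, -0.06175016])}
```

The sign flipped, so it is friction only. The lateral force now lines up with the push. Continuing along the arc past the pawl to about 0.43.

Emit:
step_arm(motion=[[0,0,-0.02,0.5,0,0.1,1],[0,0,-0.05,1,0,0.1,1],[0,0,-0.08,1.5,0.1,0.1,1],[0,0,-0.1,1.9,0.1,0.1,1],[0,0,-0.125,2.3,0.1,0.1,1],[0,0,-0.15,2.8,0.1,0.1,1],[0,0,-0.175,3.2,0.1,0.1,1],[0,0,-0.2,3.65,0.1,0.1,1],[0,0,-0.225,4.1,0,0.1,1],[0,0,-0.25,4.5,0,0.1,1],[0,0,-0.28,5,-0.1,0.1,1],[0,0,-0.31,5.5,-0.15,0.1,1],[0,0,-0.33,5.9,-0.2,0.1,1],[0,0,-0.33,5.9,-0.2,0.1,1],[0,0,-0.33,5.9,-0.2,0.1,1]])

```text
time: 14.22
position: [0.5851, -0.2216, 0.0523]
eef_rot: [-0.001, 0.913, -0.408, -0.001]
contact_force: [-6.3, 8.7, 3.0]
width: 0.006
```

Run:
```python
from h import *
f=grab_frame("scene"); cv2.imwrite("pics/scene8.png",f);z=cv2.resize(f[110:270,150:310],None,fx=3.7,fy=3.7)
cv2.imwrite("pics/scene8z.png",z)
f=grab_frame("top"); cv2.imwrite("pics/top8.png",f);cv2.imwrite("pics/top8z.png",cv2.resize(f[110:260,180:330],None,fx=4,fy=4,interpolation=cv2.INTER_CUBIC))
s=r.get_state(); print({k:s[k] for k in("time","position","eef_rot","contact_force","ft_torque")})
p=s['position'][:2]-np.array([.7314,-.1234]); print('th est',np.arctan2(-p[1],-p[0])-.2993+np.arcsin(.0235/np.hypot(*p)),np.hypot(*p))
for th in (.35,.43,.5):
    a=.2993+th; print(th,px('scene',[.7314-.0875*np.cos(a),-.1234-.0875*np.sin(a),.06]),px('top',[.7314-.0875*np.cos(a),-.1234-.0875*np.sin(a),.06]))
```

```text
{'time': 14.325, 'position': array([ 0.58508408, -0.22157597,  0.0522476 ]), 'eef_rot': array([-5.91030494e-04,  9.13115017e-01, -4.07699896e-01, -1.18831548e-03]), 'contact_force': array([-4.72504781,  9.55890122,  4.31591668]), 'ft_torque': array([1.20536949, 0.6760676 , 0.00240642])}
th est 0.4254559558618167 0.17620122361898258
0.35 [220.46312553 209.67293664] [268.19558263 170.14808454]
0.43 [217.70295847 210.21499637] [269.87263757 168.75042365]
0.5 [215.32912511 210.81194502] [271.24229702 167.42247086]
```

View pics/scene8z.png

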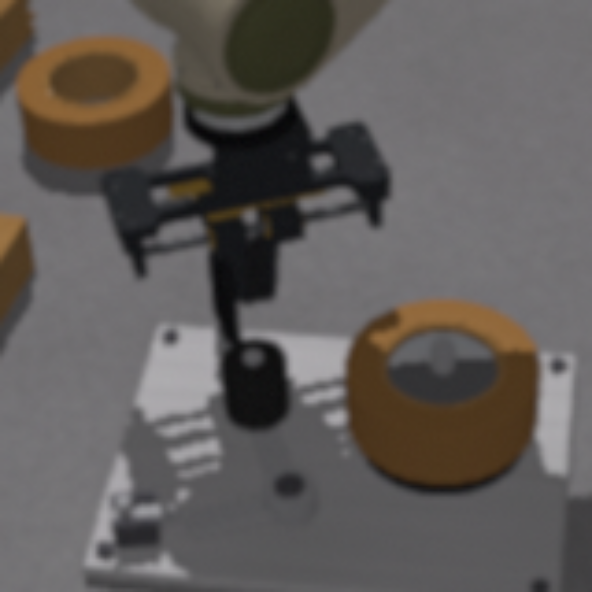

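View pics/top8z.png

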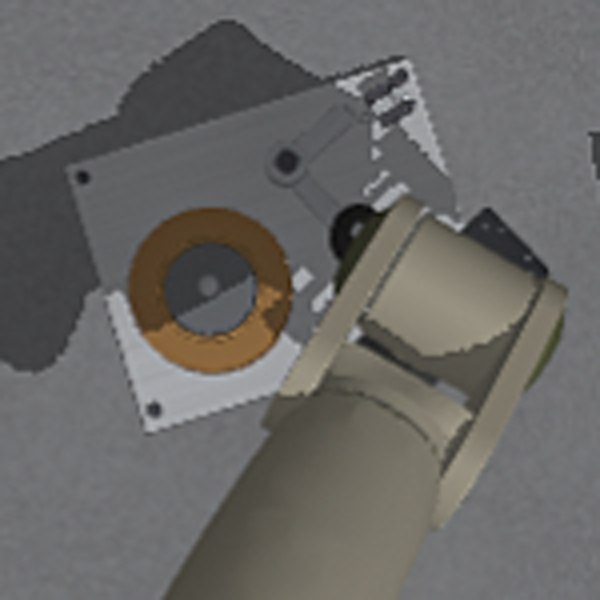

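The roller has swung about the pivot by ≈0.45 rad (top view: rest (259.6,173.4) → now (269.5,168.0), pivot (251.5,150)). TCP geometry gives 0.425, and the 10.7 N force matches the ≈10.5 N expected at 0.43. Now holding for half a second and taking a final overall check.

Emit:
step_arm(motion=[[0,0,0,0,0,0,1],[0,0,0,0,0,0,1],[0,0,0,0,0,0,1],[0,0,0,0,0,0,1]])

```text
time: 14.82
position: [0.5851, -0.2216, 0.0523]
eef_rot: [-0.001, 0.913, -0.408, -0.001]
contact_force: [-5.6, 9.3, 2.6]
width: 0.003
```

Run:
```python
from h import *
f=grab_frame("scene"); cv2.imwrite("pics/scene9.png",f)
s=r.get_state(); print({k:s[k] for k in("time","position","contact_force")})
```

```text
{'time': 14.875, 'position': array([ 0.58507412, -0.22154606,  0.05224109]), 'contact_force': array([-5.41239475,  9.73995618,  3.37977433])}
```

View pics/scene9.png

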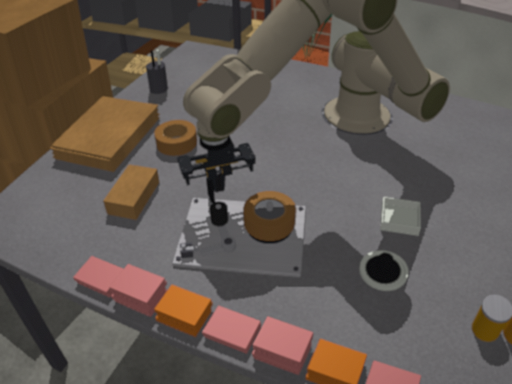

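The hold is steady. The cap is flat in the dish at (384,267), the roll is on its hub at (270,216), and the spare roll, carton and tray are where they were. Handing in.

```bash
python3 -c "
from cell import ticket
print(ticket.finish_job())"
```

```text
the job is handed in; nothing more can be done
None
```

I lifted the cap off its spindle and set it down flat in the round dish. Then I pushed the tensioner paddle back past the pawl click and handed the job in at about 15 s while still holding it there.

**Last checks:**
- **Cap:** it lies flat in the dish with rim visible all around. The touchdown force was only 1–2 N.
- **Tensioner arm:** the tool position puts the arm angle at about 0.43 rad, and the roller seen from above puts it at about 0.45. The roughly 11 N push matches the spring force expected there. Position and force held steady for over half a second before hand-in.
- **Other things on the bench:** the tape roll is on its hub, and the tray, spare roll and carton look unmoved.

**Checks that disagreed or were not made:**
- **Dish position:** the first top-view fit was spoiled by a shadow, and the fit from the scene camera came out too wide (128 mm instead of 116 mm). I used the second top-view fit, which measured 115.3 mm.
- **Force on the paddle:** about 5 N of upward force appeared when pushing began. It reversed when I raised the tool 3 mm, so I took it as friction.
- **Pawl:** I did not observe the pawl itself. That it clicked past is inferred from the arm angle and the force.

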